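# Tap a granite blank home in the drilling fixture

### The job

Take the flat-faced wooden tamper (the square-headed one, not the round mallet, which you leave alone) and with it gently tap the stone that lies in the fixture's guide rails along them, until it is home against the stop hidden under the steel hood. Go in short taps of about 20 mm, drawing the tamper clear of the stone and letting the stone rest for a moment after each, and keep the gripper itself off the stone. At the end let go of the tamper, standing upright on the slab.

Things in the scene. Friction and masses are not known exactly. Their poses are not given: they have to be found in the camera images.
- tamper: Plain wooden hand tamper, standing left or right of the fixture. Head 40 (x) by 60 (y) by 35 mm high, square-cornered; centred on it an upright square handle 30 by 30 mm, 35 to 125 mm above the base. 0.22 kg. Origin: centre of the underside, z up. Its flat tapping faces, 60 mm wide, are at x = +20 and -20 mm, both alike.
- block: Grey granite blank 140 (x) by 60 by 30 mm high, 0.55 to 0.8 kg, flat on the slab between the rails, near end sticking out; an identical one elsewhere has no part. Origin: centre of the underside; x along the fixture's x within 3 degrees. Slides at 2.5 to 6 N. Its centre starts at x = -125 to -155 mm in the fixture's frame; home is -70 mm.
- fixture: Fixed: two plywood rails 22 wide, 24 mm high, channel 65 mm, from x = -125 to 40 mm; steel-topped hood x = -40 to 40, 66 mm high, hiding a rigid stop. Origin: on the slab, mid-channel, under the stop's face; x along the channel, the way home (roughly +y, robot's left), z up. With the stone home its far end is at x = 0, its near end at -140: 15 mm stick out of the rails.
- mallet: Round mallet of the same wood, standing on its head, on the other side of the fixture from the tamper; not to be used. Head 74 mm diameter, 62 mm high, round handle up to 130 mm. Origin: centre of the underside, z up.
Mind the look-alikes: they are no part of the job. What is shaped like the block but pink is not meant. Leave any orange look-alike of the tamper alone.

How it is judged:
By the outcome, as a careful person would: the job done as asked, in the order asked, and still so for the second after the job is handed in, with the robot touching nothing.
It also fails if it takes over 51 s, if anything falls off the work surface, if the arm or the gripper's body presses on something with over 40 N, if the wrist force passes 120 N, or if a joint passes its speed limit or range.

### The arm

A 6-joint arm with a two-finger parallel gripper is mounted at the origin on the work surface. World frame = base frame: x ahead of the robot, y to its left, z up, the work surface at z = 0. Lengths are in m, angles in rad, forces in N, time in s.
With the tool pointing down it reaches from about 0.35 to 0.725 m from the base axis. Payload 4.3 kg.
Tool frame: the origin (TCP) lies midway between the tips of the shut fingers; the grasp point (between the pads) lies 19 mm behind it (r.tcp_to_grasp is the x of the grasp point in the tool frame, in m); x points along the fingers, z is the direction in which the jaws open and shut, and the axes are right-handed (so a half turn about x gives the same grasp; the last joint's range is limited). The gripper opens to 85 mm and grips with 20 to 120 N. Pads are 22 mm wide; open, the fingers measure 114 mm over their backs; the gripper's body (76 mm by 85 mm) begins 54 mm behind the grasp point. The pads swing forward as they close: fully open they stand 13 mm farther back than shut.
Start: joints at [-1.426, 0.377, 0.081, 1.274, 0, 1.46], TCP at [0.145, -0.556, 0.231] pointing down, gripper open.
Joint ranges: [-2.72, 2.72], [-0.84, 1.66], [-1.02, 1.22], [-1.77, 2.12], [-1.37, 1.28], [-3.14, 3.14]. Speed limits (rad/s): [2.57, 2.57, 3.14, 3.14, 3.14, 3.14].

### API

Orientations are given as [roll, pitch, yaw] about the fixed x, y, z axes, in that order (R = Rz(yaw) Ry(pitch) Rx(roll)).
In Python, from cell import r, imaging, ticket gives the robot as it stands.
- The arm moves only by the tool step_arm, never from a script. Its argument "increments" is text: rows parted by semicolons, each of 5 numbers parted by spaces: the shift along the tool's x, y, z in m, then the turn about the tool's x in degrees, then the closure in counts, from 0 (fully open) to 255 (shut). In form: dx dy dz yaw grip; .... A call has 1 to 20 rows; each row is the pose to reach, as a shift and turn from the pose commanded when the call began, along the tool's axes at that moment; what a row does not reach only later rows make up. A row lasts 1/12 s, in which the tool goes at most 41.7 mm and 7.16 degrees, less where a joint would pass 70% of its speed; a pose out of reach is approached as far as the arm can. A call with a gripper value outside its range is refused whole. The fingers move at their own pace and stop on an object; "squeeze" is the grip in N (left out, the last holds). Time passes only in rows, so rows that repeat a pose let the fingers close. It gives the time, the measured TCP pose, the force and the opening at its end, in the units of the state.
- r.sense(): the state, without advancing time (a new reading comes with each control period).
- imaging.camera(name): name is "side" or "top"; returns the picture (400x640x3 uint8, blue, green, red); there is no depth.
- imaging.camera_model(name): a dict with "vfov" (degrees; the focal length in pixels is half the picture's height over the tangent of half this angle, whatever the lens; pixels are square), "cx", "cy" (the principal point, pixels), "k1" (the pictures are not rectified: a ray, as slopes to the right and down, at radius r is drawn at 1 + k1 r^2 times it, then the intrinsics apply), "R" (3x3) and "t" (3): a world point X has camera coordinates R X + t. Camera axes: x right, y down, z forward; pixel columns grow to the right and rows downward; lengths in m; the calibration is good to about 2 mm. A picture is of the moment at which its call begins. camera_model takes no time and is no camera call.
- ticket.close_job(): hands the job in, once; it reports no verdict.
The state is a dict: "t": time; "joint_pos": joint angles; "dq": joint speeds; "joint_torque": joint torques, N m; "tool_pos": TCP position; "tcp_rot": TCP orientation; "ft_force": force on the tool from outside, world axes, zero at the start; "wrist_torque": the same for the moment, N m; "finger_gap": finger opening in m.
Only numpy, scipy, OpenCV 4.12 (cv2) and the standard library are available. Lean on these libraries where they do the work, as an engineer would, in place of code of your own. Each camera call takes 0.05 s, during which the arm holds its last target.

## Working session

There is one attempt and no reset: what is moved stays moved. The work goes in short steps, Python scripts to look and compute and a tool call to move; the robot and the scene stay as the last step left them, time stands still between calls to the robot, and variables do not carry over. Pictures are saved under pics/ and viewed, and the job is handed in when it is done.

Besides the shell and the picture viewer there is one more tool, called after ">>>" in YAML: its name, and indented under it one key for each argument. step_arm: Moves the arm, as the interface text tells. Its arguments: {"type":"object","properties":{"increments":{"type":"string"},"squeeze":{"type":"number"}},"required":["increments"]}

```bash
ls; mkdir -p pics
python3 - <<'E'
from cell import r, imaging, ticket
import cv2
print(r.sense(), r.tcp_to_grasp)
for n in ("side","top"):
    cv2.imwrite(f"pics/{n}0.png", imaging.camera(n)); print(imaging.camera_model(n))
E
```

```text
pics
{'t': 0.0, 'joint_pos': array([-1.42631753e+00,  3.78054008e-01,  7.96619154e-02,  1.27437451e+00,
        2.77111115e-05,  1.46052613e+00]), 'dq': array([ 0.00020144,  0.00108328,  0.00073707, -0.00108783, -0.00068887,
        0.00106025]), 'joint_torque': array([ 2.18434863e-03, -4.63600445e+01,  2.69878167e+01,  2.06546771e-02,
        2.04557768e-04,  6.03057103e-06]), 'tool_pos': array([ 0.14484153, -0.55581105,  0.23037997]), 'tcp_rot': array([3.01725879, 1.56882586, 1.70121144]), 'ft_force': array([0.24753905, 0.62580306, 0.16120036]), 'wrist_torque': array([-0.01575878,  0.009446  , -0.04245167]), 'finger_gap': 0.085567088456049} -0.0187
{'vfov': 50.95288470685068, 'cx': 324.14395160000873, 'cy': 201.0437125068439, 'k1': -0.009532896090515287, 'R': array([[-0.88795055, -0.45956903,  0.0184426 ],
       [-0.30266985,  0.55366733, -0.77578569],
       [ 0.34631601, -0.69444135, -0.6307269 ]]), 't': array([0.42065797, 0.19203357, 0.76502277])}
{'vfov': 49.07592521405652, 'cx': 309.2891081530008, 'cy': 192.4129561535342, 'k1': 0.006576730394201926, 'R': array([[-0.01020377, -0.99993527, -0.00503464],
       [-0.99688817,  0.01056599, -0.07811746],
       [ 0.0781656 ,  0.00422188, -0.99693145]]), 't': array([-0.00338306,  0.46876703,  1.1228532 ])}
```

View pics/top0.png

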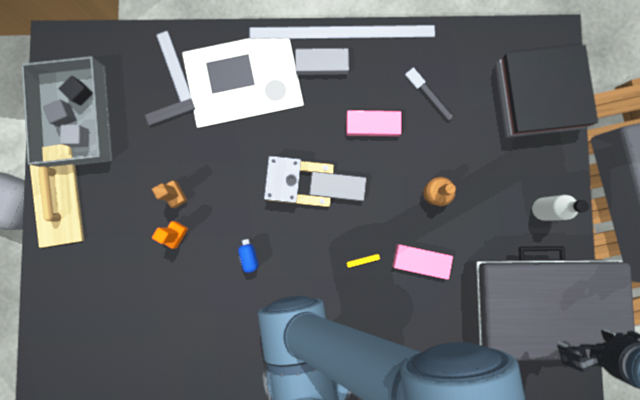

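View pics/side0.png

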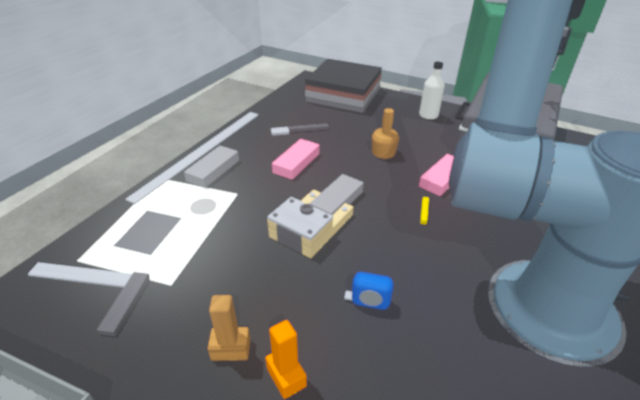

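```bash
cat > h.py <<'E'
import numpy as np, cv2
from cell import r, imaging, ticket
def K(n):
    m=imaging.camera_model(n); f=200/np.tan(np.radians(m['vfov']/2)); return m,f
def ray(n,uv):
    m,f=K(n); d=np.array([(uv[0]-m['cx'])/f,(uv[1]-m['cy'])/f]); s=d.copy()
    for _ in range(10): s=d/(1+m['k1']*(s@s))
    R=np.array(m['R']); return -R.T@m['t'], R.T@np.array([s[0],s[1],1])
def onz(n,uv,z):
    o,d=ray(n,uv); return o+d*(z-o[2])/d[2]
def proj(n,X):
    m,f=K(n); c=np.array(m['R'])@np.array(X)+m['t']; s=c[:2]/c[2]; s=s*(1+m['k1']*(s@s)); return np.array([m['cx'],m['cy']])+f*s
def crop(n,img,box,k,name):
    x0,y0,x1,y1=box; cv2.imwrite(name,cv2.resize(img[y0:y1,x0:x1],None,fx=k,fy=k,interpolation=cv2.INTER_CUBIC))
E
python3 - <<'E'
from h import *
t=cv2.imread('pics/top0.png'); s=cv2.imread('pics/side0.png')
a=cv2.resize(t[165:265,130:210],None,fx=6,fy=6,interpolation=cv2.INTER_CUBIC); cv2.imwrite('pics/c1.png',a[:600])
crop('t',t,(255,145,385,215),6,'pics/c2.png')
crop('s',s,(200,285,300,385),6,'pics/c3.png')
hsv=cv2.cvtColor(t,cv2.COLOR_BGR2HSV)
print(hsv[193,165],hsv[190,175],hsv[235,165],hsv[230,178],hsv[187,340],hsv[180,280])
E
```

```text
[ 15 149 219] [ 16 146 148] [ 20 235 255] [ 19 232 255] [106  15 223] [107  15 243]
```

View pics/c1.png

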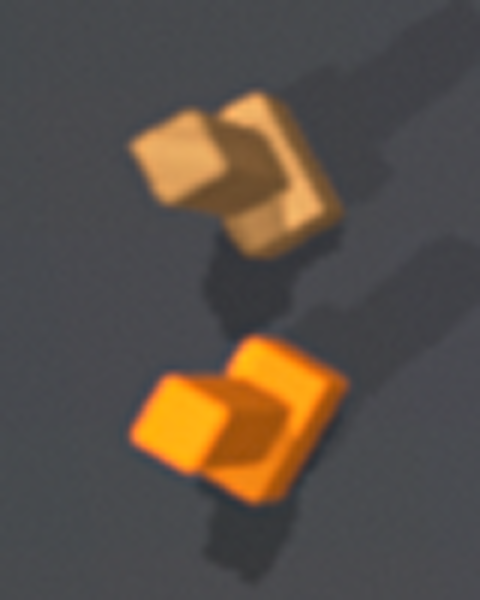

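View pics/c2.png

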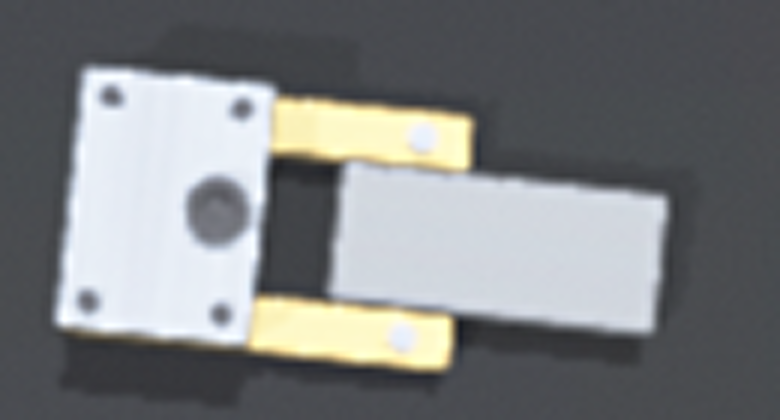

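View pics/c3.png

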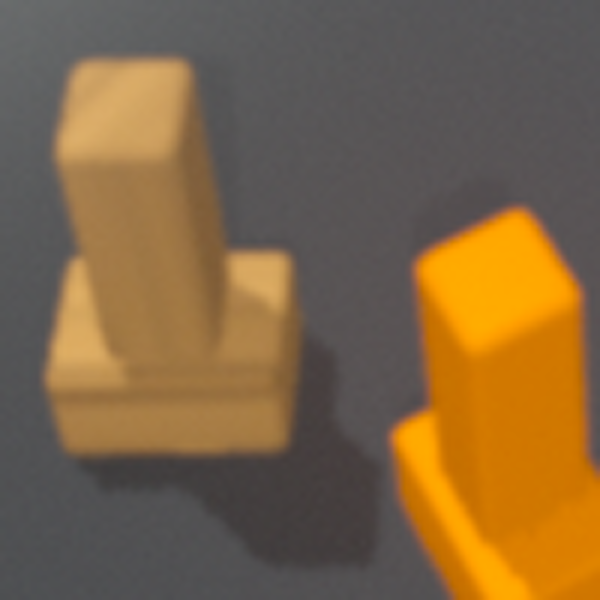

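Run:
```python
from h import *
def P(n,c,x0,y0,k,z): return onz(n,((c[0]+.5)/k-.5+x0,(c[1]+.5)/k-.5+y0),z)
def show(name,n,L,x0,y0,z):
    p=np.array([P(n,c,x0,y0,6,z)[:2] for c in L]); print(name,(p*1000).round(1).tolist()); return p
q=show('htop','top',[(130,148),(195,110),(230,165),(165,207)],130,165,.125); print(q.mean(0)); 
d=(q[1]-q[0])+(q[2]-q[3]); print('edge ang',np.degrees(np.arctan2(d[1],d[0])))
show('head top z35','top',[(215,107),(262,92),(328,208),(280,235)],130,165,.035)
show('base','top',[(345,215),(262,260)],130,165,.0)
q=show('side htop','side',[(68,60),(190,60),(175,162),(55,162)],200,285,.125);print(q.mean(0))
show('side base','side',[(65,455),(290,455)],200,285,0)
show('side headtop','side',[(45,385),(295,385),(292,253),(70,255)],200,285,.035)
h=show('hood','top',[(83,65),(275,85),(250,345),(57,325)],255,145,.066);print(h.mean(0))
for a,b in ((1,0),(2,3)): d=h[b]-h[a];print(np.degrees(np.arctan2(d[1],d[0])))
show('railends','top',[(473,115),(470,168),(458,312),(445,370)],255,145,.024)
show('rail outer edges far','top',[(275,97),(473,117),(250,347),(445,371)],255,145,.024)
s=show('stone','top',[(345,162),(668,195),(655,332),(330,297)],255,145,.030);print(s.mean(0))
for a,b in ((1,0),(2,3)): d=s[b]-s[a];print(np.degrees(np.arctan2(d[1],d[0])),np.linalg.norm(d))
```

```text
htop [[471.8, 364.8], [486.6, 339.5], [464.7, 325.3], [448.4, 350.7]]
[0.46785214 0.34507773]
edge ang -58.48848136361099
head top z35 [[497.1, 361.7], [503.4, 341.6], [453.2, 312.7], [441.9, 333.1]]
base [[452.3, 315.3], [432.9, 351.6]]
side htop [[486.5, 342.7], [460.3, 328.6], [445.1, 354.5], [469.9, 367.9]]
[0.46544283 0.34844294]
side base [[483.1, 377.7], [430.3, 349.6]]
side headtop [[482.5, 378.2], [425.8, 347.9], [449.5, 315.8], [501.7, 344.5]]
hood [[559.3, 93.3], [550.0, 13.0], [441.1, 24.3], [450.3, 104.4]]
[0.50019096 0.05874457]
83.37531622390509
83.47637674044465
railends [[542.5, -71.9], [519.3, -70.2], [456.8, -64.2], [431.9, -58.2]]
rail outer edges far [[551.3, 14.0], [541.6, -71.9], [442.7, 25.7], [431.4, -58.2]]
stone [[521.8, -16.1], [506.0, -155.0], [446.9, -148.2], [463.5, -9.0]]
[ 0.48453658 -0.08208166]
83.5035715626992 0.13979894635243345
83.23080647651143 0.14017861090709569
```

```bash
cat >> h.py <<'E'
from scipy.spatial.transform import Rotation as Ro
U=np.array([np.cos(np.radians(83.4)),np.sin(np.radians(83.4))]); F=np.array([.500,.0587]); V=np.array([-U[1],U[0]])
def fx(a,b=0): return F+a*U+b*V
def tofx(p): d=np.array(p)[:2]-F; return np.array([d@U,d@V])
def tool(s=None):
    s=s or r.sense(); return s['tool_pos'],Ro.from_euler('xyz',s['tcp_rot']).as_matrix()
def to(p,jaw=None):
    """tool-frame shift (m) from measured pose to world p, and turn (deg) about tool x to bring the jaw axis to `jaw` deg (mod 180)"""
    X,R=tool(); d=R.T@(np.array(p)-X); t=None
    if jaw is not None:
        cur=np.degrees(np.arctan2(R[1,2],R[0,2])); w=(jaw-cur+90)%180-90; t=w*np.sign(R[2,0])
    return d.round(4),t
E
python3 - <<'E'
from h import *
X,R=tool(); print(X,R.round(3).tolist())
m=cv2.imread('pics/top0.png')
for n,uv,z in (('top',(439,191),.04),('top',(449,188),.13),('side',(388,112),.13),('side',(385,143),.06),('top',(160,235),.125)):print(n,onz(n,uv,z).round(3),tofx(onz(n,uv,z)).round(3))
print(proj('top',[.4665,.3465,.125]))
print(to([.4665,.3465,.071],119.3))
print('fx',fx(-.212-.02),fx(-.212-.02-.02))
E
```

```text
[ 0.14483998 -0.55584936  0.23042203] [[-0.0, 0.968, 0.252], [0.002, 0.252, -0.968], [-1.0, 0.0, -0.002]]
top [ 0.467 -0.339  0.04 ] [-0.399 -0.013]
top [ 0.467 -0.337  0.13 ] [-0.396 -0.013]
side [ 0.46  -0.322  0.13 ] [-0.382 -0.004]
side [ 0.448 -0.289  0.06 ] [-0.351  0.012]
top [0.364 0.342 0.125] [0.266 0.168]
[158.97314268 191.40385479]
(array([ 0.161 ,  0.5387, -0.7919]), np.float64(-14.703024361474945))
fx [ 0.47333458 -0.17176248] [ 0.47103584 -0.19162994]
```

>>> step_arm:
  increments: "-0.02 0.05 -0.03 -7 0; -0.02 0.372 -0.219 -14 0; -0.02 0.372 -0.219 -21 0; -0.02 0.372 -0.219 -28 0; -0.02 0.372 -0.219 -35 0; -0.02 0.372 -0.219 -42 0; -0.02 0.372 -0.219 -49 0; -0.02 0.372 -0.219 -56 0; -0.02 0.372 -0.219 -63 0; -0.02 0.372 -0.219 -70 0; -0.02 0.372 -0.219 -77 0; -0.02 0.539 -0.792 -84 0; -0.02 0.539 -0.792 -91 0; -0.02 0.539 -0.792 -98 0; -0.02 0.539 -0.792 -105 0; -0.02 0.539 -0.792 -112 0; -0.02 0.539 -0.792 -119 0; -0.02 0.539 -0.792 -126 0; -0.02 0.539 -0.792 -133 0; -0.02 0.539 -0.792 -140 0"

```text
t: 1.77
tool_pos: [0.4598, 0.1261, 0.251]
tcp_rot: [2.53, 1.57, -2.619]
ft_force: [1.1, -0.5, -0.5]
finger_gap: 0.0852
```

Run:
```python
from h import *
print(r.sense()['joint_pos'].round(2), to([.4665,.3465,.23],119.3), tool()[1].round(3).tolist())
```

```text
[ 0.13  0.17 -0.14  1.25 -0.    0.57] (array([0.021 , 0.0873, 0.2025]), np.float64(-54.35476802826997)) [[-0.0, -0.906, 0.423], [-0.0, 0.423, 0.906], [-1.0, 0.0, -0.0]]
```

>>> step_arm:
  increments: "0.02 0.087 0.2 -7 0; 0.02 0.087 0.2 -14 0; 0.02 0.087 0.2 -21 0; 0.02 0.087 0.2 -28 0; 0.02 0.087 0.2 -35 0; 0.02 0.087 0.2 -42 0; 0.02 0.087 0.2 -49 0; 0.02 0.087 0.2 -54.4 0; 0.02 0.087 0.2 -54.4 0; 0.02 0.087 0.2 -54.4 0; 0.02 0.087 0.2 -54.4 0"

```text
t: 2.68
tool_pos: [0.4676, 0.3418, 0.231]
tcp_rot: [1.746, 1.57, -2.463]
ft_force: [-0.1, -0.1, -0.6]
finger_gap: 0.0854
```

Run:
```python
from h import *
print(r.sense()['joint_pos'].round(2), to([.4665,.3465,.075],119.3), tool()[1].round(3).tolist())
cv2.imwrite('pics/s1.png',imaging.camera('side'))
```

```text
[ 0.52  0.39  0.09  1.28 -0.    0.02] (array([ 0.156 , -0.0014,  0.0047]), np.float64(-0.44003024827844683)) [[-0.0, -0.876, -0.483], [-0.0, -0.483, 0.876], [-1.0, 0.001, -0.0]]
```

View pics/s1.png

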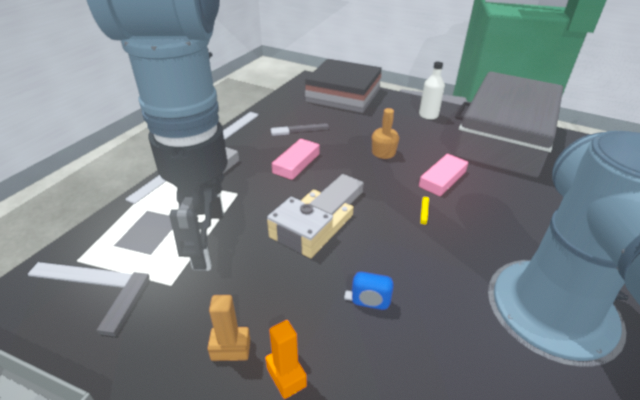

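Run:
```python
from h import *
print(proj('side',[.4676,.3418,.231]),proj('side',[.4665,.3465,.125]))
```

```text
[210.50660354 247.72848518] [220.20351014 301.67221704]
```

>>> step_arm:
  increments: "0.03 -0.0015 0.0045 0 0; 0.07 -0.0015 0.0045 0 0; 0.11 -0.0015 0.0045 0 0; 0.14 -0.0015 0.0045 0 0; 0.159 -0.0015 0.0045 0 0; 0.159 -0.0015 0.0045 0 0; 0.159 -0.0015 0.0045 0 0"

```text
t: 3.32
tool_pos: [0.466, 0.3458, 0.0716]
tcp_rot: [1.629, 1.568, -2.578]
ft_force: [0.1, 0.4, 0.6]
finger_gap: 0.0855
```

Run:
```python
from h import *
print(r.sense()['ft_force'], tool()[0])
s=imaging.camera('side'); t=imaging.camera('top')
cv2.imwrite('pics/c5.png',np.hstack([cv2.resize(s[200:400,120:320],None,fx=2,fy=2),cv2.resize(t[120:320,70:270],None,fx=2,fy=2)]))
```

```text
[0.07275837 0.4436231  0.58242419] [0.4660106  0.34583676 0.0716111 ]
```

View pics/c5.png

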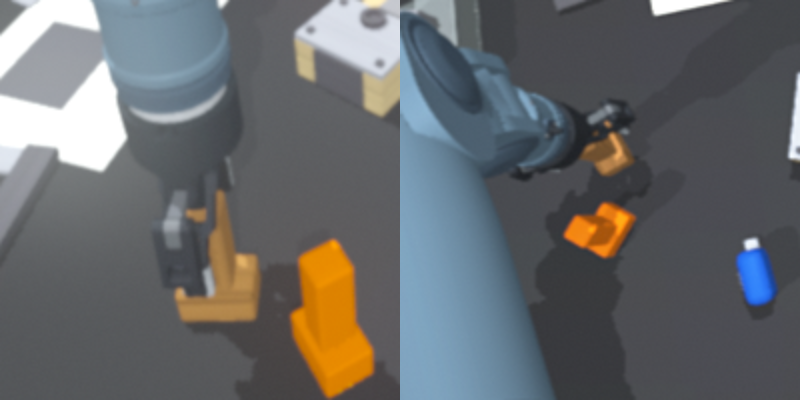

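Fingers straddle the brown tamper's handle (side view about 205,240), clear of the orange one. Closing.

>>> step_arm:
  increments: "0 0 0 0 100; 0 0 0 0 200; 0 0 0 0 255; 0 0 0 0 255; 0 0 0 0 255; 0 0 0 0 255; 0 0 0 0 255; 0 0 0 0 255; 0 0 0 0 255; 0 0 0 0 255; 0 0 0 0 255; 0 0 0 0 255"
  squeeze: 50

```text
t: 4.42
tool_pos: [0.4675, 0.3469, 0.073]
tcp_rot: [-1.767, 1.569, 0.31]
ft_force: [0.3, -0.7, 5.8]
finger_gap: 0.0296
```

Run:
```python
from h import *
p,R=tool();print(p,R.round(3).tolist(),np.degrees(np.arctan2(R[1,2],R[0,2])),r.sense()['finger_gap'])
print(to([.4665,.3465,.17]))
a=fx(-.282); print('via',a,to([a[0],a[1],.19],83.4))
```

```text
[0.46751312 0.34692342 0.07299778] [[0.001, -0.875, -0.485], [0.0, -0.485, 0.875], [-1.0, -0.001, -0.0]] 118.99074544401238 0.02960491959108335
(array([-0.097 ,  0.0009,  0.0001]), None)
via [ 0.46758772 -0.22143112] (array([-0.1173,  0.2752, -0.4972]), np.float64(35.59074544401237))
```

>>> step_arm:
  increments: "-0.02 0 0 0 255; -0.05 0 0 0 255; -0.08 0 0 0 255; -0.11 0 0 0 255; -0.12 0.01 -0.02 0 255; -0.12 0.025 -0.045 4 255; -0.12 0.044 -0.08 8 255; -0.12 0.063 -0.114 12 255; -0.12 0.082 -0.149 16 255; -0.12 0.101 -0.183 20 255; -0.12 0.121 -0.218 24 255; -0.12 0.14 -0.253 28 255; -0.12 0.159 -0.287 32 255; -0.12 0.178 -0.322 35.6 255; -0.12 0.197 -0.356 35.6 255; -0.12 0.216 -0.391 35.6 255; -0.12 0.236 -0.426 35.6 255; -0.12 0.255 -0.46 35.6 255; -0.12 0.27 -0.487 35.6 255; -0.12 0.275 -0.497 35.6 255"

```text
t: 6.08
tool_pos: [0.4666, -0.2253, 0.1913]
tcp_rot: [2.48, 1.569, -2.352]
ft_force: [0.4, 0.5, -2.0]
finger_gap: 0.0295
```

>>> step_arm:
  increments: "0 0 0 0 255; 0 0 0 0 255"

```text
t: 6.25
tool_pos: [0.4666, -0.2208, 0.1914]
tcp_rot: [0.779, 1.568, 2.234]
ft_force: [-0.2, 0.8, -2.1]
finger_gap: 0.0294
```

Run:
```python
from h import *
p,R=tool();print(p,R.round(3).tolist(),np.degrees(np.arctan2(R[1,2],R[0,2])),r.sense()['finger_gap'])
print(tofx(p))
s=imaging.camera('side'); t=imaging.camera('top')
cv2.imwrite('pics/s6.png',s);cv2.imwrite('pics/t6.png',t)
cv2.imwrite('pics/c6.png',np.hstack([cv2.resize(s[50:250,230:430],None,fx=2,fy=2),cv2.resize(t[100:300,290:490],None,fx=2,fy=2)]))
```

```text
[ 0.46662248 -0.22081028  0.19139579] [[-0.002, -0.993, 0.116], [0.002, 0.116, 0.993], [-1.0, 0.002, 0.002]] 83.33554842029709 0.02938542297786401
[-0.28149422  0.0010302 ]
```

View pics/c6.png

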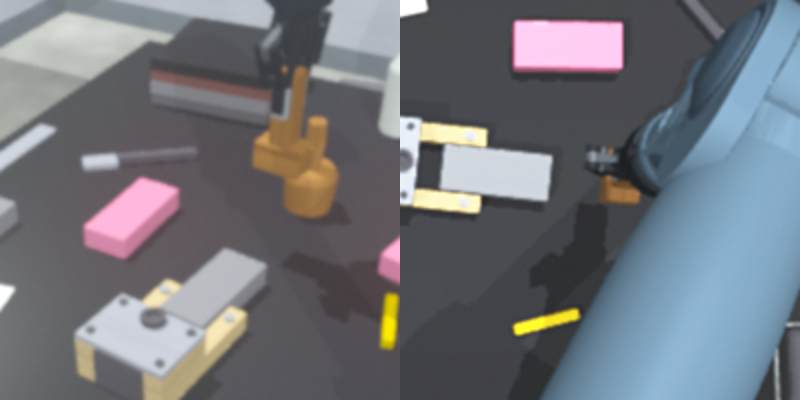

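>>> step_arm:
  increments: "0.03 -0.002 0 0 255; 0.06 -0.002 0 0 255; 0.085 -0.002 0 0 255; 0.105 -0.002 0 0 255; 0.116 -0.002 0 0 255; 0.116 -0.002 0 0 255; 0.116 -0.002 0 0 255"

```text
t: 6.93
tool_pos: [0.4689, -0.2196, 0.0759]
tcp_rot: [0.966, 1.569, 2.424]
ft_force: [0.5, -0.1, -2.4]
finger_gap: 0.0295
```

Run:
```python
from h import *
p,R=tool();print(p,np.degrees(np.arctan2(R[1,2],R[0,2])),r.sense()['ft_force'])
print(tofx(p))
s=imaging.camera('side'); t=imaging.camera('top')
cv2.imwrite('pics/s7.png',s);cv2.imwrite('pics/t7.png',t)
cv2.imwrite('pics/c7.png',np.hstack([cv2.resize(s[100:250,270:420],None,fx=2.6,fy=2.6),cv2.resize(t[130:280,310:460],None,fx=2.6,fy=2.6)]))
```

```text
[ 0.46886716 -0.21958973  0.07588479] 83.53105080660285 [ 0.50604283 -0.09671357 -2.36101721]
[-0.28002376 -0.00105932]
```

View pics/c7.png

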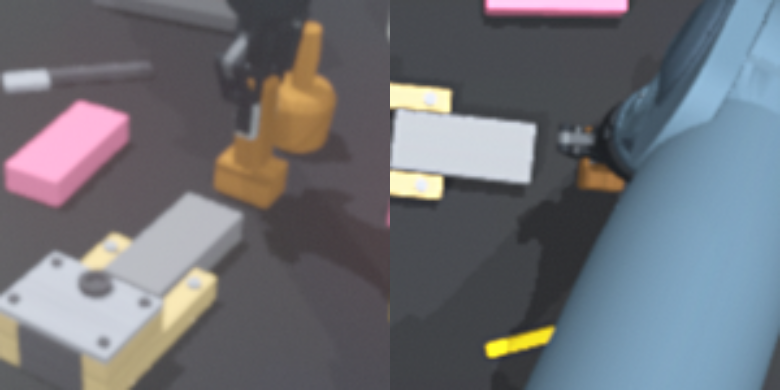

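>>> step_arm:
  increments: "0 0 0.02 0 255; 0 0 0.035 0 255; 0 0 0.042 0 255; 0 0 0.046 0 255; 0 0 0.05 0 255; 0 0 0.054 0 255; 0 0 0.058 0 255; 0 0 0.062 0 255; 0 0 0.065 0 255; 0 0 0.067 0 255; 0 0 0.067 0 255; 0 0 0.055 0 255; 0 0 0.04 0 255; 0 0 0.03 0 255; 0 0 0.03 0 255; 0 0 0.03 0 255; 0 0 0.03 0 255; 0 0 0.03 0 255; 0 0 0.03 0 255; 0 0 0.03 0 255"

```text
t: 8.7
tool_pos: [0.4727, -0.1912, 0.0763]
tcp_rot: [0.635, 1.571, 2.092]
ft_force: [-0.3, -0.1, -3.0]
finger_gap: 0.0295
```

```bash
cat >> h.py <<'E'
def stone(img):
    hsv=cv2.cvtColor(img,cv2.COLOR_BGR2HSV)
    m=((hsv[...,1]<40)&(hsv[...,2]>170)).astype(np.uint8)
    m[:, :250]=0; m[:160]=0; m[215:]=0; m[:,420:]=0
    n,l,st,ce=cv2.connectedComponentsWithStats(m)
    out=[]
    for i in range(1,n):
        if st[i,4]<300: continue
        c=cv2.findContours((l==i).astype(np.uint8),0,2)[0][0]
        b=cv2.boxPoints(cv2.minAreaRect(c)); 
        out.append((st[i].tolist(),[tofx(onz('top',q,.03)).round(4).tolist() for q in b]))
    return out
E
python3 - <<'E'
from h import *
print(stone(cv2.imread('pics/top0.png')))
p,R=tool();print(tofx(p),p[2],r.sense()['ft_force'])
t=imaging.camera('top');cv2.imwrite('pics/t8.png',t);print(stone(t))
crop('t',t,(255,145,415,225),5,'pics/c8.png')
E
```

```text
[([264, 160, 37, 42, 1203], [[0.0448, 0.0523], [0.0457, -0.0572], [-0.038, -0.057], [-0.0383, 0.0523]]), ([310, 172, 56, 28, 1214], [[-0.0718, 0.0279], [-0.0723, -0.0313], [-0.2107, -0.0298], [-0.2097, 0.0292]])]
[-0.25138457 -0.00158183] 0.07625255015283346 [-0.26281659 -0.1122028  -3.03430758]
[([264, 160, 37, 42, 1203], [[0.0448, 0.0523], [0.0457, -0.0572], [-0.038, -0.057], [-0.0383, 0.0523]]), ([305, 172, 55, 28, 1206], [[-0.0584, 0.0293], [-0.058, -0.0291], [-0.1966, -0.0296], [-0.1965, 0.0286]])]
```

View pics/c8.png

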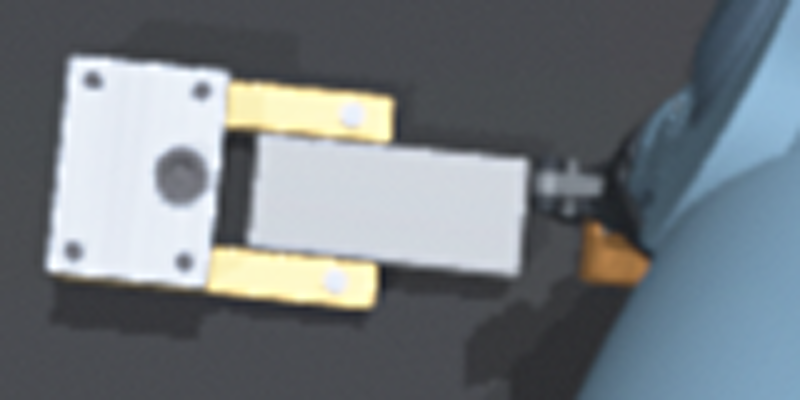

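>>> step_arm:
  increments: "0 0 0.015 0 255; 0 0 0.027 0 255; 0 0 0.033 0 255; 0 0 0.037 0 255; 0 0 0.041 0 255; 0 0 0.045 0 255; 0 0 0.049 0 255; 0 0 0.053 0 255; 0 0 0.056 0 255; 0 0 0.056 0 255; 0 0 0.056 0 255; 0 0 0.045 0 255; 0 0 0.03 0 255; 0 0 0.02 0 255; 0 0 0.02 0 255; 0 0 0.02 0 255; 0 0 0.02 0 255; 0 0 0.02 0 255; 0 0 0.02 0 255; 0 0 0.02 0 255"

```text
t: 10.42
tool_pos: [0.475, -0.1714, 0.0763]
tcp_rot: [0.487, 1.571, 1.943]
ft_force: [-0.7, 1.1, -1.8]
finger_gap: 0.0302
```

Run:
```python
from h import *
p,R=tool();print(tofx(p),p[2],r.sense()['ft_force'])
t=imaging.camera('top');cv2.imwrite('pics/t9.png',t);print(stone(t)[-1])
s=imaging.camera('side');crop('s',s,(250,110,400,250),4,'pics/c9.png')
```

```text
[-0.23144565 -0.00160824] 0.07626493649230529 [-0.67723725  1.10309445 -1.83506498]
([264, 160, 88, 42, 2400], [[0.0554, -0.0473], [-0.1689, -0.0708], [-0.1793, 0.0351], [0.0434, 0.0585]])
```

View pics/c9.png

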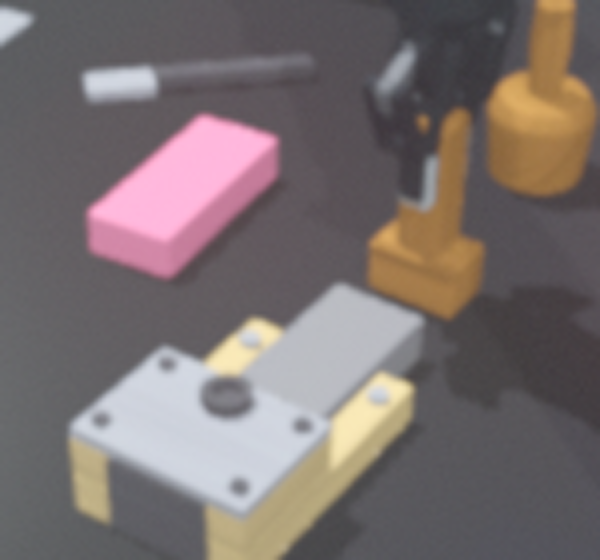

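```bash
cat >> h.py <<'E'
def nearend(img,y=(177,194)):
    # right-hand edge of the bright stone per row (column where brightness falls past half)
    g=cv2.cvtColor(img,cv2.COLOR_BGR2HSV)[...,2].astype(float); out=[]
    for v in range(*y):
        row=g[v]; c=325
        while c<420 and row[c]>150: c+=1
        e=c-1+(row[c-1]-150)/(row[c-1]-row[c]); out.append(tofx(onz('top',(e,v),.03))[0])
    return np.median(out[3:-3]),np.polyfit(range(len(out)),out,1)[0]
E
python3 - <<'E'
from h import *
for n in ('top0','t8','t9'): print(n,nearend(cv2.imread(f'pics/{n}.png')))
E
```

```text
top0 (np.float64(-0.21083106692899), np.float64(-0.00011205038240035216))
t8 (np.float64(-0.19691427340507056), np.float64(-2.3758807968585322e-05))
t9 (np.float64(-0.17576308479968755), np.float64(-9.49979624333344e-06))
```

>>> step_arm:
  increments: "0 0 0.015 0 255; 0 0 0.025 0 255; 0 0 0.031 0 255; 0 0 0.035 0 255; 0 0 0.039 0 255; 0 0 0.043 0 255; 0 0 0.047 0 255; 0 0 0.05 0 255; 0 0 0.053 0 255; 0 0 0.053 0 255; 0 0 0.053 0 255; 0 0 0.045 0 255; 0 0 0.03 0 255; 0 0 0.02 0 255; 0 0 0.02 0 255; 0 0 0.02 0 255; 0 0 0.02 0 255; 0 0 0.02 0 255; 0 0 0.02 0 255; 0 0 0.02 0 255"

```text
t: 12.18
tool_pos: [0.4773, -0.1516, 0.0763]
tcp_rot: [0.183, 1.571, 1.639]
ft_force: [0.3, -0.1, -2.1]
finger_gap: 0.0295
```

Run:
```python
from h import *
p,R=tool();print(tofx(p),p[2],r.sense()['ft_force'],r.sense()['finger_gap'])
t=imaging.camera('top');cv2.imwrite('pics/t10.png',t);print(nearend(t))
s=imaging.camera('side');cv2.imwrite('pics/s10.png',s);crop('s',s,(250,110,400,250),4,'pics/c10.png')
```

```text
[-0.21147474 -0.00161521] 0.07629257809436163 [ 0.28735501 -0.07780672 -2.06212421] 0.029476989739036643
(np.float64(-0.15796142539204153), np.float64(-0.00032345334615812926))
```

View pics/c10.png

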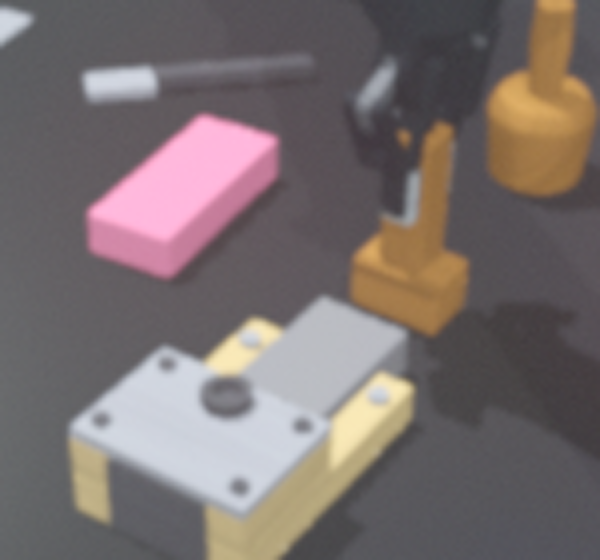

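>>> step_arm:
  increments: "0 0 0.015 0 255; 0 0 0.025 0 255; 0 0 0.03 0 255; 0 0 0.034 0 255; 0 0 0.038 0 255; 0 0 0.042 0 255; 0 0 0.045 0 255; 0 0 0.047 0 255; 0 0 0.048 0 255"

```text
t: 13.03
tool_pos: [0.4829, -0.1045, 0.0763]
tcp_rot: [-2.993, 1.57, -1.538]
ft_force: [-0.8, -4.3, -2.5]
finger_gap: 0.0293
```

>>> step_arm:
  increments: "0 0 0.001 0 255; 0 0 0.002 0 255"

```text
t: 13.2
tool_pos: [0.4831, -0.1026, 0.0763]
tcp_rot: [-3.116, 1.57, -1.66]
ft_force: [-0.8, -4.5, -2.9]
finger_gap: 0.0293
```

>>> step_arm:
  increments: "0 0 0.001 0 255; 0 0 0.002 0 255"

```text
t: 13.37
tool_pos: [0.4833, -0.1004, 0.0763]
tcp_rot: [3.023, 1.571, -1.805]
ft_force: [-0.6, -4.2, -3.7]
finger_gap: 0.0298
```

>>> step_arm:
  increments: "0 0 0.001 0 255"

```text
t: 13.45
tool_pos: [0.4834, -0.0994, 0.0763]
tcp_rot: [-3.042, 1.571, -1.587]
ft_force: [-1.3, -4.3, -2.8]
finger_gap: 0.0295
```

>>> step_arm:
  increments: "0 0 0.001 0 255"

```text
t: 13.53
tool_pos: [0.4835, -0.0986, 0.0763]
tcp_rot: [3.106, 1.57, -1.722]
ft_force: [-1.0, -6.1, -3.8]
finger_gap: 0.0295
```

>>> step_arm:
  increments: "0 0 0.001 0 255"

```text
t: 13.62
tool_pos: [0.4835, -0.0984, 0.0764]
tcp_rot: [3.079, 1.568, -1.749]
ft_force: [-2.3, -8.0, -3.5]
finger_gap: 0.0298
```

Run:
```python
from h import *
p,R=tool();print(tofx(p),r.sense()['ft_force'],r.sense()['wrist_torque'])
```

```text
[-0.1579756  -0.00168322] [-2.2801095  -7.97749299 -3.5329162 ] [-2.16934027  0.31645095  0.04901777]
```

>>> step_arm:
  increments: "0 0 0.001 0 255"

```text
t: 13.7
tool_pos: [0.4835, -0.0982, 0.0764]
tcp_rot: [3.071, 1.566, -1.757]
ft_force: [-2.8, -10.7, -3.7]
finger_gap: 0.0295
```

>>> step_arm:
  increments: "0 0 -0.005 0 255; 0 0 -0.017 0 255; 0 0 -0.035 0 255; 0 0 -0.05 0 255; 0 0 -0.06 0 255; 0 0 -0.06 0 255; 0 0 -0.06 0 255; 0 0 -0.06 0 255; 0 0 -0.06 0 255; 0 0 -0.06 0 255"

```text
t: 14.53
tool_pos: [0.4768, -0.1552, 0.0762]
tcp_rot: [0.299, 1.57, 1.755]
ft_force: [-0.2, 0.6, -2.4]
finger_gap: 0.0292
```

Run:
```python
from h import *
p,R=tool();print(tofx(p),p[2],r.sense()['ft_force'],r.sense()['finger_gap'])
t=imaging.camera('top');cv2.imwrite('pics/t11.png',t);print(nearend(t))
s=imaging.camera('side');cv2.imwrite('pics/s11.png',s)
cv2.imwrite('pics/c11.png',np.hstack([cv2.resize(s[110:250,260:400],None,fx=2.8,fy=2.8),cv2.resize(t[120:260,280:420],None,fx=2.8,fy=2.8)]))
```

```text
[-0.21513142 -0.00156762] 0.07623519883042774 [-0.24216694  0.58785596 -2.39154087] 0.029186753624753654
(np.float64(-0.13899344024536617), np.float64(-2.332758262104462e-06))
```

View pics/c11.png

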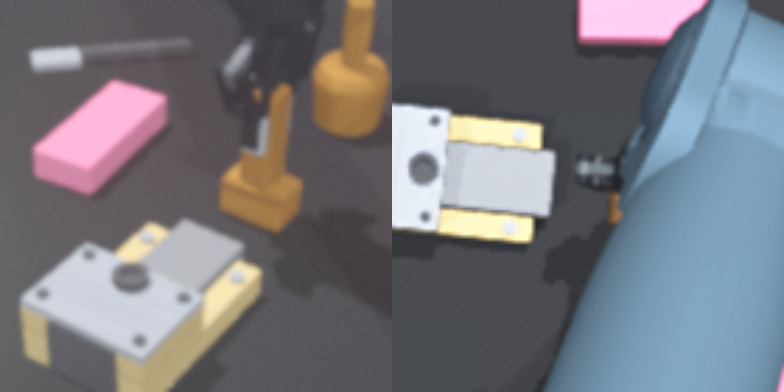

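>>> step_arm:
  increments: "0 0 -0.008 0 255; 0 0 -0.015 0 255; 0.001 0 -0.015 0 255; 0.002 0 -0.015 0 255; 0.003 0 -0.015 0 255; 0.003 0 -0.015 0 255"

```text
t: 15.13
tool_pos: [0.4748, -0.1708, 0.073]
tcp_rot: [1.14, 1.57, 2.595]
ft_force: [-0.1, -0.6, -2.1]
finger_gap: 0.0296
```

>>> step_arm:
  increments: "0.0005 0 0 0 255; 0.001 0 0 0 255; 0.001 0 0 0 255"

```text
t: 15.38
tool_pos: [0.4751, -0.1708, 0.0728]
tcp_rot: [-2.524, 1.571, -1.068]
ft_force: [-1.3, -0.3, 3.6]
finger_gap: 0.0294
```

>>> step_arm:
  increments: "0 0 0 0 200; 0 0 0 0 130; 0 0 0 0 80; 0 0 0 0 40; 0 0 0 0 0; 0 0 0 0 0; 0 0 0 0 0; 0 0 0 0 0; 0 0 0 0 0"

```text
t: 16.13
tool_pos: [0.4751, -0.1709, 0.0723]
tcp_rot: [3.086, 1.571, -1.742]
ft_force: [-0.5, 0.7, 0.5]
finger_gap: 0.0857
```

Run:
```python
from h import *
print(tool()[0],r.sense()['ft_force'],r.sense()['finger_gap'])
s=imaging.camera('side');cv2.imwrite('pics/s12.png',s)
crop('s',s,(260,80,420,230),4,'pics/c12.png')
```

```text
[ 0.47513631 -0.17087776  0.07225827] [-0.46571635  0.65338468  0.45866283] 0.08569378619517286
```

View pics/c12.png

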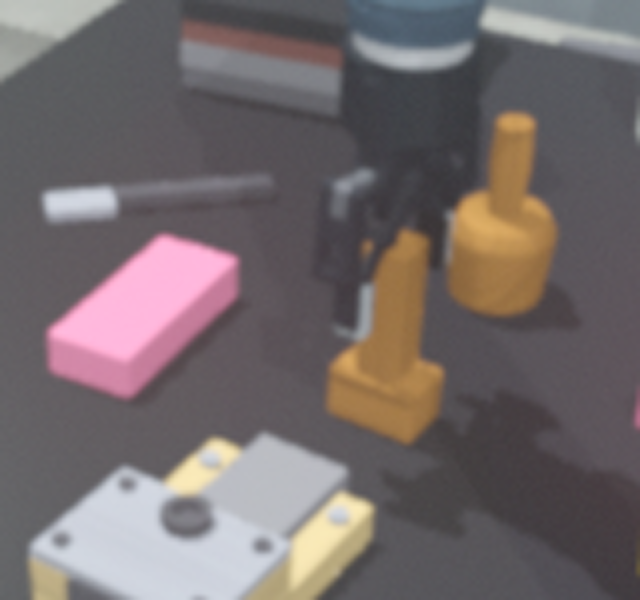

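The tamper stands free with the fingers open either side of it. Going straight up.

>>> step_arm:
  increments: "-0.015 0 0 0 0; -0.04 0 0 0 0; -0.07 0 0 0 0; -0.1 0 0 0 0; -0.13 0 0 0 0; -0.16 0 0 0 0; -0.18 0 0 0 0; -0.18 0 0 0 0; -0.18 0 0 0 0; -0.18 0 0 0 0"

```text
t: 17.02
tool_pos: [0.4748, -0.1707, 0.2513]
tcp_rot: [1.28, 1.57, 2.736]
ft_force: [-0.5, 0.3, -0.1]
finger_gap: 0.0856
```

Run:
```python
from h import *
print(tool()[0],r.sense()['ft_force'],r.sense()['finger_gap'])
t=imaging.camera('top');print(nearend(t))
s=imaging.camera('side');cv2.imwrite('pics/s13.png',s)
```

```text
[ 0.47475001 -0.17066366  0.2513444 ] [-0.46196761  0.27620206 -0.14313378] 0.08555650338152657
(np.float64(-0.13896797321058166), np.float64(-3.3350615074572257e-06))
```

View pics/s13.png

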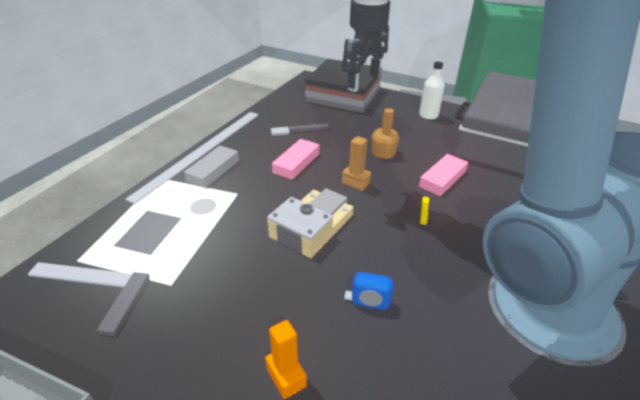

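The tamper stands upright at (357,165) and the stone is home at (330,205). The mallet at (387,135) and the orange look-alike are where they were.

```bash
python3 -c "
from cell import ticket
print(ticket.close_job())"
```

```text
the job is handed in; nothing more can be done
None
```

The stone is home against the stop, and the wooden tamper stands upright and released on the slab in front of it. I handed the job in at about 17 s.

- **Taps:** I used four, measured from the camera at about 14, 21, 18 and 19 mm. After each of the first three I drew the tamper clear and let the stone rest about 0.5 s.
- **Home:** On the last tap the push rose from about 4.5 N while sliding to about 11 N with almost no further motion. The stone's near end then measured -139 mm in the fixture's frame against -140 mm nominal, which is within the calibration. It measured the same after I released the tamper.
- **Tamper:** I lowered it until it touched the slab, let go, and raised the arm straight up. The last side picture shows it upright, with the arm clear of everything. The mallet and the orange look-alike look unmoved.
- **Disagreement:** The first tap moved the stone about 4 mm less than I worked out from the commanded positions (about 14 mm against 18–19 mm). I put this down to tamper offset in the grip or arm lag, and set the later taps from the camera measurements.

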